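# Load and lock the jar steriliser

## Robot

A 7-joint arm with a two-finger parallel gripper is mounted at the origin on the work surface. World frame = base frame: x ahead of the robot, y to its left, z up, the work surface at z = 0. Lengths are in mm, angles in degrees, forces in N, time in s.
With the tool pointing down it reaches from about 425 to 875 mm from the base axis. Payload 4.7 kg.
Tool frame: the origin (TCP) lies between the finger pads, 19 mm behind the fingertips; this is the grasp point; z points along the fingers, y is the line along which they close (so a half turn about z gives the same grasp; the last joint's range is limited). The gripper opens to 87 mm and grips with 3 to 60 N. Pads are 19 mm wide; open, the fingers measure 117 mm over their backs; the gripper's body (75 mm by 190 mm) begins 51 mm behind the grasp point.
Start: joints at [-72.645, 18.392, -4.016, 83.108, 1.295, 78.541, -3.26], TCP at [185.147, 623.092, 241.287] pointing down, gripper open.
Joint ranges: [-163.93, 163.93], [-17.29, 119.83], [-79.2, 71.16], [3.27, 140.29], [-89.18, 269.18], [5.43, 117.66], [-154.24, 154.24]. Speed limits (degrees/s): [147.25, 147.25, 180, 180, 180, 180, 180].

## Interface

Orientations are given as a 3x3 rotation matrix whose columns are the frame's x, y, z axes.
In Python, from station import manip, imaging gives the robot as it stands.
- The arm moves only by the shell command python3 -m jog 'ROWS'. ROWS is text: rows parted by semicolons, each of 5 numbers parted by spaces: the finger opening in mm, from 0 to 87, then the shift along the world's x, y, z each as a share of 0.3 m, from -1 to 1, then the turn about the world's z as a share of 60 degrees, from -1 to 1. A call has 1 to 20 rows; each row is the pose to reach, as a shift and turn from the pose commanded when the call began; what a row does not reach only later rows make up. A row lasts 1/8 s, in which the tool goes at most 62.5 mm and 10.7 degrees, less where a joint would pass 70% of its speed; a pose out of reach is approached as far as the arm can. A call with a number of a shift or a turn outside -1 to 1 is refused whole. A call with a gripper value outside its range is refused whole. The fingers move at their own pace and stop on an object; the grip force is fixed at half the most. Time passes only in rows, so rows that repeat a pose let the fingers close. It gives the time, the measured TCP pose, the force, the opening and the grip force at its end, in the units of the state.
- manip.state(): the state, without advancing time (a new reading comes with each control period).
- imaging.grab_frame(name): name is "scene" or "side" or "wrist"; returns a dict with "img" (384x512x3 uint8, blue, green, red), "fovy" (degrees; the focal length in pixels is half the picture's height over the tangent of half this angle, whatever the lens; pixels are square), "cx", "cy" (the principal point, pixels), "origin" and "rotation" of the camera in the world; the wrist camera has in their place "hand_eye" (4x4, takes a point from camera to tool coordinates, whose origin is the TCP and whose axes are the flange's). Camera axes: x right, y down, z forward; pixel columns grow to the right and rows downward; lengths in mm; the calibration is good to about 2 mm. A picture is of the moment at which its call begins: read the wrist's pose just before it. There is no depth.
- manip.finish_job(): hands the job in; it is judged then, once.
The state is a dict: "time": time; "joint_positions": joint angles; "joint_velocities": joint speeds; "effort": joint torques, N m; "position": TCP position; "eef_rot": TCP orientation; "contact_force": force on the tool from outside, world axes, zero at the start; "moment": the same for the moment, N m; "finger_gap": finger opening in mm; "grip_force": force on a finger pad.
Only numpy, scipy, OpenCV 4.12 (cv2) and the standard library are available. Lean on these libraries where they do the work, as an engineer would, in place of code of your own. Each camera call takes 0.05 s, during which the arm holds its last target. There are 200 camera calls.

## Task

Lift the lid off the steriliser pot by its knob and lay it flat on the green mat, then stand all the chilli sauce jars upright on the pot's floor. Put the lid back on so that it sits flat on the rim, and only then lock it: turn the cam knob clockwise until the sprung brass bolt drops fully into the cam's notch and over the lid. Leave the bottle, the tub and the label box where they stand.

Things in the scene. Friction and masses are not known exactly. Their poses are not given: they have to be found in the camera images.
- steriliser: Round stainless steel jar steriliser, fixed to the bench: an open pot, 204 mm outer diameter, 100 mm tall, about 190 mm clear inside. Origin on the bench at the pot's centre, z up. On its +y side (own frame) a blue lock block (80 mm wide, y = 125 to 250 mm, 66 mm high) carries the red cam with its black knob and the brass bolt.
- pot_floor (a point): Centre of the pot's inner floor, 5 mm above the bench; axes as the steriliser's. There is room for four jars, one in each quarter, with centres about 47 mm from here; quarters at 45 degrees to the lock's direction (+y) keep the gripper clear of the lock.
- lid: Loose round steel lid, 208 mm diameter, 0.35 kg, at first on the pot: a flange 6 mm thick, under it a tapered plug (182 mm diameter, 162 at the bottom, 16 mm deep), on top a black knob 32 mm across, 36 mm tall. Origin: centre of the plug's underside, 84 mm above the bench when the lid is seated (flange on the rim), 0 when it lies on the bench. Any yaw will do.
- lid_knob (a point): Point on the axis of the lid's knob, 45 mm above the lid's origin (13 mm under the knob's top): a good height for the TCP.
- lid_mat: Thin flat green mat, 230 x 230 mm, fixed on the bench: where the lid is set aside. Origin at its centre, on the bench (no height to speak of).
- jar_mat: Thin flat cardboard sheet, 200 x 200 mm, fixed on the bench, on which the jars stand at first. Origin at its centre.
- cam (a joint): Angle of the cam knob, rad; grows as it is turned clockwise seen from above. It starts between 0.2 and 0.9; the notch is at the bolt's pin at 2.2 (the bolt falls in from about 2.13) and the knob stops at 2.25. Turning takes about 0.1 N m; it stays where it is left. More than one grasp may be needed.
- cam_grip (a point): Point on the cam knob's vertical axis, 104 mm above the bench, 185 mm from the pot's centre along the steriliser's +y; turns with the knob. The knob is an upright black bar, 60 mm long (this point's x), 16 mm thick (its y), from 84 to 118 mm above the bench. Close the fingers across its thickness with the TCP here.
- cam_rim (a point): Middle of the notch's mouth on the rim of the red cam disc under the knob (36 mm radius, 68 to 82 mm above the bench). The white-tipped end of the knob's bar (+x) points along the notch; when locked it points straight away from the pot, at the brass pin.
- bolt (a joint): Travel of the sprung brass bolt towards the pot, m. About 0 while its upright pin (12 mm diameter, on the side of the cam away from the pot) rides on the cam's rim: the lid can be lifted. About 0.018 when the pin has dropped into the notch: the bolt's tongue then lies over the lid's flange and locks it. Spring about 4 N.
- bolt_tip (a point): Middle of the tip of the bolt's tongue, which lies 108 to 116 mm above the bench (just above a seated lid's flange) and 30 mm wide; 112 mm from the pot's centre when drawn back, 94 mm when locked.
- jar0: Squat jar of chilli sauce, 54 mm diameter to 44 mm height, with an orange cap above (44 mm diameter, 26 mm tall, top 70 mm above the origin), about 0.18 kg. Origin at the centre of its underside, z up the jar. Two to four of the four jars are present (None when absent).
- jar1: Squat jar of chilli sauce, 54 mm diameter to 44 mm height, with an orange cap above (44 mm diameter, 26 mm tall, top 70 mm above the origin), about 0.18 kg. Origin at the centre of its underside, z up the jar. Two to four of the four jars are present (None when absent).
- jar2: Squat jar of chilli sauce, 54 mm diameter to 44 mm height, with an orange cap above (44 mm diameter, 26 mm tall, top 70 mm above the origin), about 0.18 kg. Origin at the centre of its underside, z up the jar. Two to four of the four jars are present (None when absent).
- jar3: Squat jar of chilli sauce, 54 mm diameter to 44 mm height, with an orange cap above (44 mm diameter, 26 mm tall, top 70 mm above the origin), about 0.18 kg. Origin at the centre of its underside, z up the jar. Two to four of the four jars are present (None when absent).
- soy_bottle: Bystander: small dark amber sauce bottle with red cap, 60 mm across, 150 tall, standing beyond the work; not part of the job. Origin at the centre of its underside.
- tub: Bystander: empty white plastic tub, 100 mm across, 80 tall; not part of the job. Origin at the centre of its underside.
- label_box: Bystander: cardboard box of labels, 90 x 140 x 70 mm; not part of the job. Origin at the centre of its underside.
Things that resemble listed ones, but are neither listed nor needed, are in the scene too. Leave any blue look-alike of the lid alone. Leave any blue look-alike of the jar1 alone.

How it is judged:
By the outcome, as a careful person would: the job done as asked, in the order asked, and still so for the second after the job is handed in, with the robot touching nothing.
Of jar0, jar1, jar2, jar3 only 2 to 4 are there at a start; the rules pass over those that are not, and their reading is None.
At some moment in a run one of jar0, jar1, jar2, jar3 may be knocked a few centimetres aside while the robot is not near it.
It also fails if it takes over 210 s, if anything falls off the work surface, if the arm or the gripper's body presses on something with over 40 N, if the wrist force passes 120 N, or if a joint passes its speed limit or range.

## Working session

There is one attempt and no reset: what is moved stays moved. The work goes in short steps, Python scripts to look and compute and a shell command to move; the robot and the scene stay as the last step left them, time stands still between calls to the robot, and variables do not carry over. Pictures are saved under pics/ and viewed, at most 15 in all, crops included, and the job is handed in when it is done.

```bash
ls; mkdir -p pics; cat > h.py <<'E'
import numpy as np, cv2
from station import manip, imaging
def grab(name,fn=None):
    s=manip.state(); f=imaging.grab_frame(name)
    if fn: cv2.imwrite('pics/'+fn,f['img'])
    if name=='wrist':
        T=np.eye(4);T[:3,:3]=s['eef_rot'];T[:3,3]=s['position'];T=T@np.array(f['hand_eye'])
        f['origin'],f['rotation']=T[:3,3],T[:3,:3]
    f['R']=np.array(f['rotation']);f['o']=np.array(f['origin']);f['f']=f['img'].shape[0]/2/np.tan(np.radians(f['fovy']/2))
    return f
def at(f,u,v,z):
    d=f['R']@np.array([(u-f['cx'])/f['f'],(v-f['cy'])/f['f'],1]); return f['o']+d*(z-f['o'][2])/d[2]
def px(f,p):
    c=f['R'].T@(np.array(p,float)-f['o']); return c[:2]/c[2]*f['f']+[f['cx'],f['cy']]
E
cat > look.py <<'E'
from h import *
import pickle
F={}
for n in('scene','side','wrist'):
    f=grab(n,n+'0.png');F[n]=f;print(n,f['o'].round(),f['R'].round(2).tolist(),f['f'],f['img'].shape)
pickle.dump(F,open('f0.pkl','wb'))
im=np.hstack([cv2.resize(F[n]['img'],(400,300)) for n in('side','wrist')]);cv2.imwrite('pics/sw0.png',im)
cv2.imwrite('pics/scene0b.png',cv2.resize(F['scene']['img'],(800,600)))
print(manip.state())
E
python3 look.py
```

```text
pics
scene [1243.  265.  572.] [[-0.33, 0.49, -0.81], [0.95, 0.17, -0.28], [0.0, -0.86, -0.51]] 389.846408441342 (384, 512, 3)
side [ 201. -694.  934.] [[0.91, -0.31, 0.28], [-0.42, -0.67, 0.62], [-0.01, -0.68, -0.74]] 375.13296961714457 (384, 512, 3)
wrist [104. 647. 383.] [[0.28, 0.91, 0.29], [0.96, -0.27, -0.09], [-0.0, 0.31, -0.95]] 309.50707015859194 (384, 512, 3)
{'time': 0.15, 'joint_positions': array([-72.64618069,  18.43051447,  -4.01372451,  83.15840288,
         1.29546232,  78.54059429,  -3.26023895]), 'joint_velocities': array([-0.05665943, -0.05938287,  0.06790848, -0.17310723, -0.03325553,
        0.04270576,  0.04384995]), 'effort': array([-2.16439853e-04, -4.91796255e+01, -4.04637493e-01, -3.12877679e+01,
       -6.40098215e-02,  4.05283179e-02,  1.30969229e-04]), 'position': array([185.06506437, 622.69585359, 240.40265206]), 'eef_rot': array([[-9.58589944e-01,  2.84789779e-01, -3.17963856e-04],
       [ 2.84789937e-01,  9.58588868e-01, -1.44000903e-03],
       [-1.05303241e-04, -1.47093109e-03, -9.99998913e-01]]), 'contact_force': array([ 0.33875788, -0.52717093,  0.18936987]), 'moment': array([-0.01632423, -0.03350129, -0.00080403]), 'grip_force': 0.0, 'finger_gap': 87.00484207611433}
```

View pics/scene0b.png

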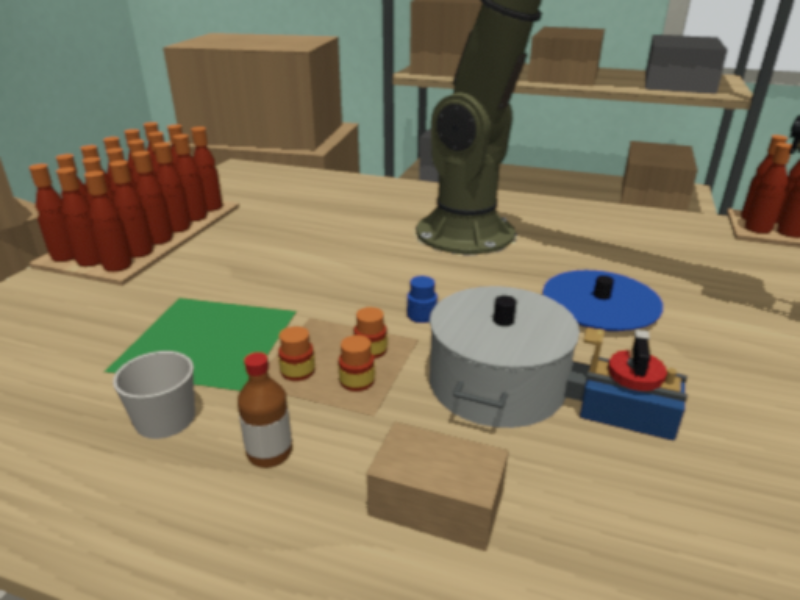

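View pics/sw0.png

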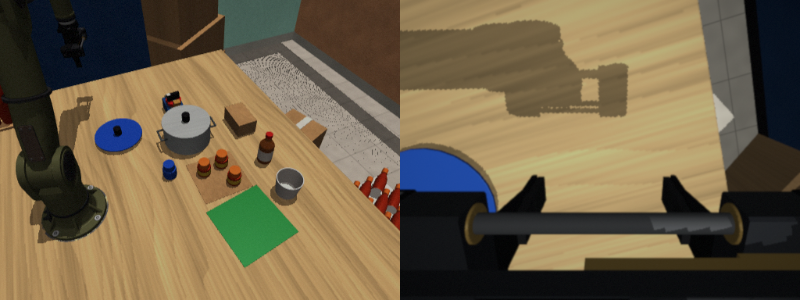

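Scene picture (800×600 px): the steel lid with a black knob is at (504,310), and the blue lid look-alike is at (602,290). The three orange-capped jars are at (296,352), (370,332) and (356,362), and the blue jar look-alike is at (422,300). I choose the steel lid and the orange caps. Next is a close crop to check.

```bash
cat > c.py <<'E'
from h import *
import pickle
F=pickle.load(open('f0.pkl','rb'))
a=cv2.resize(F['scene']['img'][170:290,170:450],None,fx=2.85,fy=2.85,interpolation=cv2.INTER_CUBIC)[:340,:798]
b=F['side']['img']
b=cv2.resize(b[110:350,190:390],None,fx=2.5,fy=2.5,interpolation=cv2.INTER_CUBIC)
cv2.imwrite('pics/c1.png',a);cv2.imwrite('pics/c2.png',b)
E
python3 c.py
```

```text
(no output)
```

View pics/c1.png

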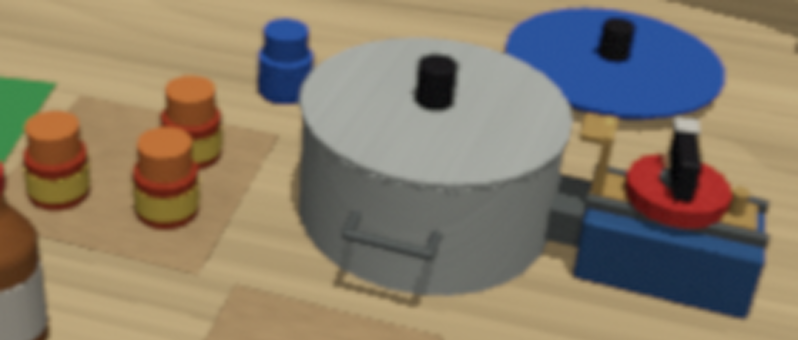

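View pics/c2.png

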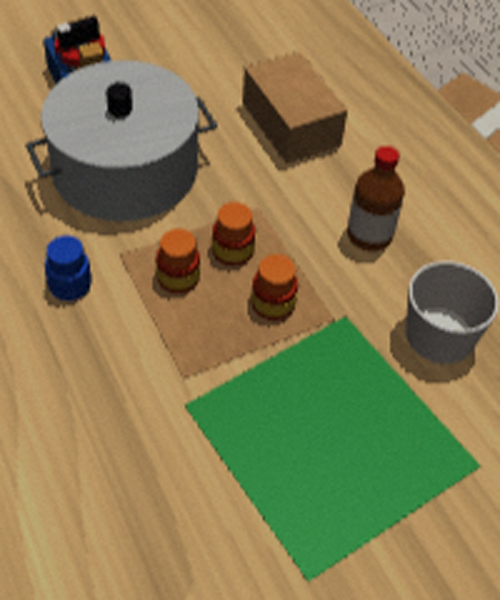

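The crop confirms a steel lid (knob top (437,64)) and three orange-capped jars (cap tops (53,123), (191,87), (166,140)). The blue ones are look-alikes.

```bash
cat > m.py <<'E'
from h import *
import pickle
F=pickle.load(open('f0.pkl','rb'));S,D=F['scene'],F['side']
s=lambda u,v,z:at(S,170+u/2.85,170+v/2.85,z)[:2].round(1)
d=lambda u,v,z:at(D,190+u/2.5,110+v/2.5,z)[:2].round(1)
print('knob',s(437,64,142),d(119,90,142))
print('jars',s(53,123,70),s(191,87,70),s(166,140,70),'|',d(278,261,70),d(179,239,70),d(236,213,70))
print('mat',[d(*p,0) for p in((187,407),(347,318),(479,466),(308,580))])
print('jarmat',[d(*p,0) for p in((121,255),(187,377),(332,320))])
print('cam disc',s(678,185,82),'barends',s(686,122,118),s(684,150,118),d(60,32,118),d(92,26,118),d(78,45,118))
print('bolt tip',s(600,128,116),'blue jar',s(287,30,70),d(66,245,70),'bluelid',s(618,25,58))
print('box top',[d(*p,70) for p in((246,68),(308,54),(345,110),(287,135))],'bottle cap',d(386,155,150),s(-5,170,150),'tub rim',d(451,290,80))
E
python3 m.py
```

```text
knob [511.5 173.6] [508.6 165.5]
jars [ 583.5 -118.9] [495.6 -33.1] [576.  -23.3] | [ 590.7 -116.7] [499.4 -37.2] [580.3 -29. ]
mat [array([ 429.3, -210.1]), array([ 655.3, -181.8]), array([ 681.9, -404.8]), array([ 456.2, -432.7])]
jarmat [array([445.2,  23. ]), array([ 445.7, -175. ]), array([ 637.4, -176.8])]
cam disc [523.5 357.7] barends [493.8 356.2] [531.8 354.8] [489.5 341.1] [535.3 334.8] [502.2 303. ]
bolt tip [519.3 297.1] blue jar [373.   15.3] [373.2  11.1] bluelid [239.  306.8]
box top [array([718.9, 210.8]), array([814.7, 200.7]), array([800. ,  75.1]), array([704.5,  65.5])] bottle cap [746.9 -83.8] [749.1 -67.9] tub rim [ 742.9 -242.2]
```

```bash
python3 -m jog '87 0.55 -0.75 0.2 0.275;87 0.55 -0.75 0.2 0.275;87 0.55 -0.75 0.2 0.275;87 0.55 -0.75 0.2 0.275;87 0.55 -0.75 0.2 0.275;87 0.55 -0.75 0.2 0.275' ; python3 -m jog '87 0.53 -0.75 0.1 0;87 0.53 -0.75 0.1 0;87 0.53 -0.75 0.1 0;87 0.53 -0.75 0.1 0;87 0.53 -0.75 0.1 0;87 0.53 -0.75 0.1 0;87 0.53 -0.75 0.1 0;87 0.53 -0.75 0.1 0'; cat > w.py <<'E'
from h import *
import pickle,sys
f=grab('wrist');pickle.dump(f,open(sys.argv[1]+'.pkl','wb'))
cv2.imwrite('pics/'+sys.argv[1]+'.png',cv2.resize(f['img'],None,fx=1.5,fy=1.5,interpolation=cv2.INTER_CUBIC));print(f['o'],f['R'].round(3).tolist())
E
python3 w.py w1
```

```text
time: 0.9
position: [352.9, 395.3, 302.2]
eef_rot: [[-1.0, 0.007, 0.002], [0.007, 1.0, 0.001], [-0.002, 0.001, -1.0]]
contact_force: [-0.0, 0.2, -0.3]
finger_gap: 86.9
grip_force: 0.0
time: 1.9
position: [508.1, 175.2, 330.9]
eef_rot: [[-1.0, -0.003, -0.001], [-0.003, 1.0, 0.0], [0.001, 0.0, -1.0]]
contact_force: [-0.1, -0.6, -0.1]
finger_gap: 86.7
grip_force: 0.0
[423.39437631 175.23432274 474.16472756] [[-0.003, 0.952, 0.305], [1.0, 0.003, 0.001], [-0.0, 0.305, -0.952]]
```

View pics/w1.png

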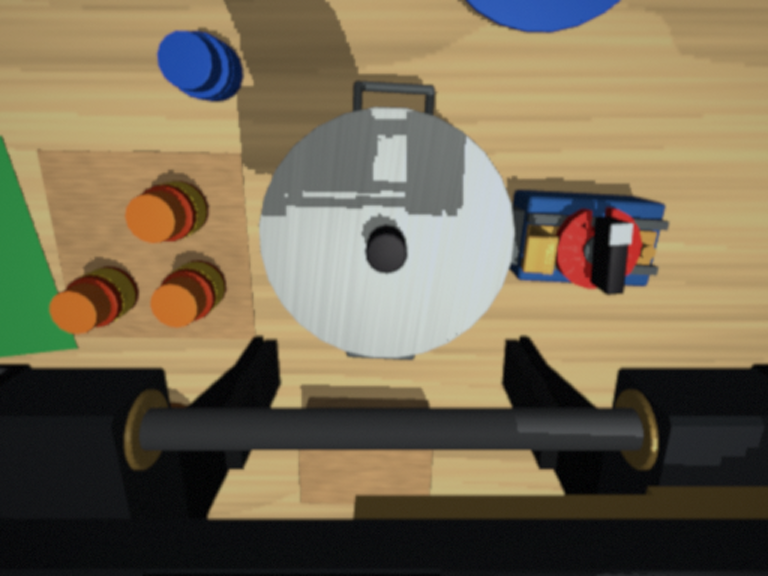

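The wrist picture shows the knob top at (386,252), the lid rim spanning x 260..515 and y 107..357, the cam bar from (621,226) white end to (608,291), and caps at (81,312), (154,218), (177,304).

```bash
cat > m2.py <<'E'
from h import *
import pickle
f=pickle.load(open('w1.pkl','rb'))
w=lambda u,v,z:at(f,u/1.5,v/1.5,z)[:2].round(1)
print('knob',w(386,252,142),'lid ctr x',w(387,107,106),w(387,357,106),'y',w(260,232,106),w(515,232,106))
a,b=w(621,226,118),w(608,291,118);print('bar',a,b,(a+b)/2,np.linalg.norm(a-b),np.degrees(np.arctan2(*(a-b)[::-1])))
print('caps',w(81,312,70),w(154,218,70),w(177,304,70))
print('disc',w(558,248,75),w(643,248,75),'tongue',w(527,250,116),'block',w(515,283,66),w(520,191,66),w(664,205,66),w(645,285,66))
print('mat corners',w(78,349,0),w(5,138,0),'jarmat',w(40,150,0),w(243,154,0),w(255,337,0))
E
python3 m2.py
```

```text
knob [506.8 172. ] lid ctr x [404.9 172.4] [610.7 172.5] y [499.6  70.2] [499.  275.5]
bar [491.5 354.1] [544.8 351.8] [518.15 352.95] 53.34960168548586 177.5291071586025
caps [ 583.4 -113.5] [494.8 -31.8] [575.1 -22.7]
disc [519.5 323.1] [519.3 398.1] tongue [511.4 283.5] block [555.  290.5] [471.  287.7] [482.7 415. ] [556.6 410.9]
mat corners [ 655.7 -175.8] [ 429.1 -201.2] jarmat [ 440.3 -169.6] [443.5  29.7] [640.4  24.6]
```

```bash
python3 -m jog '60 -0.005 -0.002 -0.3 0;60 -0.005 -0.002 -0.5 0;60 -0.005 -0.002 -0.6 0;60 -0.005 -0.002 -0.65 0;60 -0.005 -0.002 -0.673 0;60 -0.005 -0.002 -0.673 0;60 -0.005 -0.002 -0.673 0;0 -0.005 -0.002 -0.673 0;0 -0.005 -0.002 -0.673 0;0 -0.005 -0.002 -0.673 0;0 -0.005 -0.002 -0.673 0;0 -0.005 -0.002 -0.673 0;0 -0.005 -0.002 -0.673 0'
```

```text
time: 3.58
position: [507.7, 172.3, 129.5]
eef_rot: [[-1.0, 0.001, 0.0], [0.001, 1.0, -0.0], [-0.0, -0.0, -1.0]]
contact_force: [-1.2, -0.8, 1.9]
finger_gap: 31.2
grip_force: 30.0
```

```bash
python3 -m jog '0 0 0 0.03 0;0 0 0 0.08 0;0 0 0 0.15 0;0 0 0 0.24 0;0 0 0 0.32 0;0 0 0 0.35 0;0 0.01 -0.06 0.35 0;0 0.02 -0.16 0.35 0;0 0.03 -0.28 0.35 0;0 0.04 -0.4 0.35 0;0 0.05 -0.52 0.35 0;0 0.06 -0.64 0.35 0;0 0.07 -0.74 0.35 0;0 0.08 -0.8 0.35 0;0 0.08 -0.8 0.35 0'; python3 -m jog '0 0.02 -0.1 0 0;0 0.03 -0.22 0 0;0 0.04 -0.36 0 0;0 0.06 -0.5 0 0;0 0.07 -0.62 0 0;0 0.07 -0.72 0 0;0 0.075 -0.78 0 0;0 0.075 -0.78 -0.1 0;0 0.075 -0.78 -0.2 0;0 0.075 -0.78 -0.3 0;0 0.075 -0.78 -0.35 0;0 0.075 -0.78 -0.35 0;0 0.075 -0.78 -0.35 0'
cat > sc.py <<'E'
from h import *
import sys
a=grab('scene');b=grab('side')
im=np.hstack([cv2.resize(x['img'],(400,300)) for x in(a,b)]);cv2.imwrite('pics/a_'+sys.argv[1]+'.png',im)
import pickle;pickle.dump((a,b),open(sys.argv[1]+'.pkl','wb'))
E
python3 - <<'E'
from h import *
a=grab('scene')['img'][150:290,40:240];b=grab('side')['img'][200:350,230:400]
cv2.imwrite('pics/m1.png',np.hstack([cv2.resize(a,(400,280)),cv2.resize(b,(317,280))]))
E
```

```text
time: 5.45
position: [530.6, -70.6, 233.3]
eef_rot: [[-1.0, 0.006, -0.002], [0.006, 1.0, -0.001], [0.002, -0.001, -1.0]]
contact_force: [-0.0, 0.0, -2.1]
finger_gap: 31.2
grip_force: 30.0
time: 7.08
position: [555.0, -301.8, 130.7]
eef_rot: [[-1.0, 0.001, 0.002], [0.001, 1.0, -0.001], [-0.002, -0.001, -1.0]]
contact_force: [-0.1, 0.1, -2.6]
finger_gap: 31.1
grip_force: 30.0
```

View pics/m1.png

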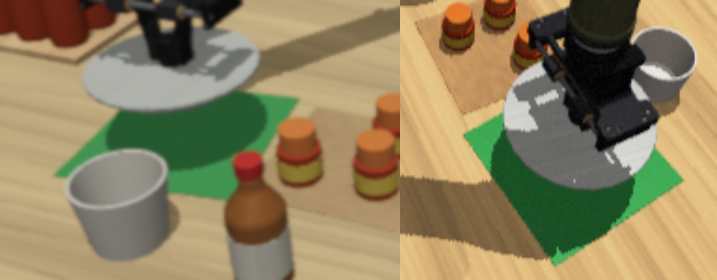

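```bash
python3 -m jog '0 0 0 -0.1 0;0 0 0 -0.2 0;0 0 0 -0.25 0;0 0 0 -0.27 0;0 0 0 -0.28 0;0 0 0 -0.284 0;0 0 0 -0.284 0;0 0 0 -0.284 0;60 0 0 -0.284 0;60 0 0 -0.284 0;60 0 0 -0.284 0;60 0 0 -0.284 0'; python3 -m jog '60 0 0 0.1 0;60 0 0 0.3 0;60 0 0 0.5 0;87 0 0.3 0.8 0;87 0 0.5 0.8 0;87 0 0.65 0.8 0;87 0 0.75 0.8 0;87 0 0.75 0.8 0;87 0 0.75 0.8 0;87 0 0.75 0.8 0'; python3 w.py w2
```

```text
time: 8.68
position: [554.1, -301.5, 44.0]
eef_rot: [[-1.0, 0.001, -0.0], [0.001, 1.0, 0.0], [0.0, 0.0, -1.0]]
contact_force: [-1.0, -0.4, -0.4]
finger_gap: 58.1
grip_force: 0.0
time: 9.93
position: [553.9, -78.6, 284.0]
eef_rot: [[-1.0, 0.004, -0.0], [0.004, 1.0, -0.001], [0.0, -0.001, -1.0]]
contact_force: [1.5, -0.6, 0.6]
finger_gap: 86.8
grip_force: 0.0
[469.04384343 -77.84928987 427.23311537] [[0.004, 0.952, 0.305], [1.0, -0.003, -0.002], [-0.001, 0.305, -0.952]]
```

View pics/w2.png

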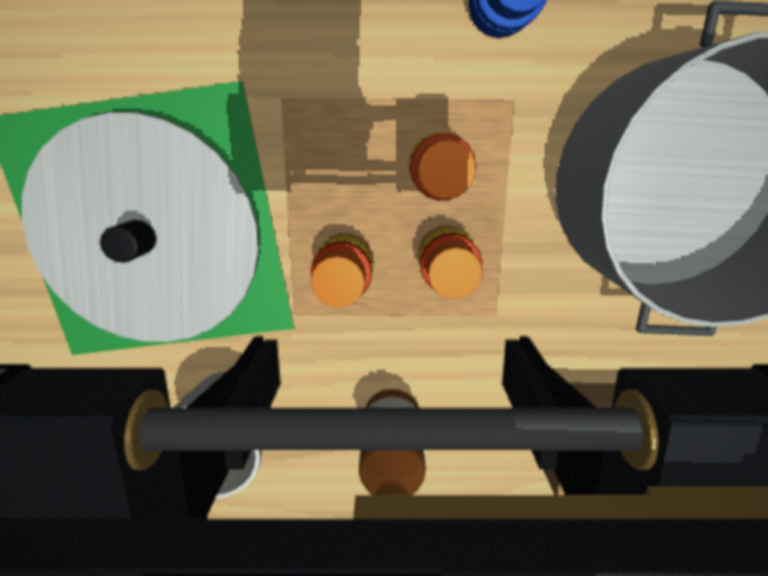

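Seen here: the lid lies flat on the mat (knob at (122,242)), and the caps are at (338,282), (455,274), (443,167). The pot is open on the right. Next I compute the cap positions.

```bash
cat > caps.py <<'E'
from h import *
import sys
# orange caps in the wrist view -> world xy at z=70 (tops)
def caps(f,z=70):
    h=cv2.cvtColor(cv2.GaussianBlur(f['img'],(3,3),0),cv2.COLOR_BGR2HSV)
    m=cv2.inRange(h,(7,130,90),(18,255,255)); m[235:]=0
    m=cv2.morphologyEx(m,cv2.MORPH_OPEN,np.ones((5,5)))
    out=[]
    for c in cv2.findContours(m,cv2.RETR_EXTERNAL,cv2.CHAIN_APPROX_NONE)[0]:
        if cv2.contourArea(c)<250: continue
        (u,v),r=cv2.minEnclosingCircle(c); p=at(f,u,v,z); q=at(f,u+r,v,z)
        out.append((round(u*1.5),round(v*1.5),p[:2].round(1),round(float(np.linalg.norm(p-q)),1)))
    return out
if __name__=='__main__':
    s=manip.state();print(s['time'],s['position'].round(1),s['joint_positions'].round(1))
    for c in caps(grab('wrist')):print(*c)
E
python3 caps.py; python3 - <<'E'
from h import *
import pickle
f=pickle.load(open('w2.pkl','rb'))
for u,v in((338,282),(455,274),(443,167)):print(at(f,u/1.5,v/1.5,70)[:2].round(1))
print('knob',at(f,122/1.5,243/1.5,58).round(1))
E
```

```text
9.975 [553.9 -78.5 284. ] [-25.1   6.5  33.3  93.7  -3.6  80.9  98.4]
339 276 [ 578.6 -120.3] 26.0
452 267 [571.5 -29.2] 26.0
442 166 [492.6 -40. ] 26.2
[ 583.7 -121.2]
[577.3 -26.9]
[493.6 -39.1]
knob [ 553.6 -297.2   58. ]
```

```bash
python3 - <<'E'
s=open('h.py').read()
s=s.replace("    d=f['R']@np.array([(u-f['cx'])/f['f'],(v-f['cy'])/f['f'],1])","    q=np.array([(u-f['cx'])/f['f'],(v-f['cy'])/f['f']]); q=q*(1+f.get('k',0)*(q@q)); d=f['R']@np.array([*q,1])")
s=s.replace("f['origin'],f['rotation']=","f['k']=.065; f['origin'],f['rotation']=")
open('h.py','w').write(s)
E
python3 -m jog '70 0.076 0.165 -0.1 -0.17;70 0.076 0.165 -0.25 -0.34;70 0.076 0.165 -0.4 -0.5;70 0.076 0.165 -0.5 -0.67;70 0.076 0.165 -0.55 -0.808;70 0.076 0.165 -0.55 -0.808;70 0.076 0.165 -0.65 -0.808;70 0.076 0.165 -0.70 -0.808;70 0.076 0.165 -0.727 -0.808;70 0.076 0.165 -0.727 -0.808;70 0.076 0.165 -0.727 -0.808;0 0.076 0.165 -0.727 -0.808;0 0.076 0.165 -0.727 -0.808;0 0.076 0.165 -0.727 -0.808;0 0.076 0.165 -0.727 -0.808;0 0.076 0.165 -0.727 -0.808;0 0.076 0.165 -0.727 -0.808'
```

```text
time: 12.15
position: [577.0, -26.9, 66.2]
eef_rot: [[-0.662, 0.749, 0.0], [0.749, 0.662, 0.0], [-0.0, 0.0, -1.0]]
contact_force: [-0.0, 0.3, 1.6]
finger_gap: 43.8
grip_force: 30.0
```

```bash
python3 -m jog '0 0 0 0.1 0;0 0 0 0.25 0;0 0 0 0.4 0;0 0 0 0.45 0;0 -0.03 0.2 0.45 0;0 -0.06 0.38 0.45 0;0 -0.09 0.56 0.45 0;0 -0.114 0.7 0.45 0;0 -0.114 0.768 0.45 0;0 -0.114 0.768 0.45 0;0 -0.114 0.768 0.3 0;0 -0.114 0.768 0.18 0;0 -0.114 0.768 0.08 0;0 -0.114 0.768 0.035 0;0 -0.114 0.768 0.018 0;0 -0.114 0.768 0.018 0;0 -0.114 0.768 0.018 0;52 -0.114 0.768 0.018 0;52 -0.114 0.768 0.018 0;52 -0.114 0.768 0.018 0'; python3 -m jog '52 0 0 0.1 0;52 0 0 0.2 0;52 0 0 0.35 0;70 -0.1 -0.25 0.7 0;70 -0.15 -0.45 0.7 0;70 -0.16 -0.6 0.7 0;70 -0.16 -0.75 0.7 0;70 -0.16 -0.75 0.7 0;70 -0.16 -0.75 0.7 0;70 -0.16 -0.75 0.7 0;70 -0.16 -0.75 0.7 0'; python3 w.py w3
```

```text
time: 14.65
position: [542.9, 203.6, 71.8]
eef_rot: [[-0.662, 0.749, 0.001], [0.749, 0.662, 0.0], [-0.0, 0.001, -1.0]]
contact_force: [-0.5, 0.1, 0.1]
finger_gap: 51.4
grip_force: 0.0
time: 16.02
position: [494.8, -19.6, 280.9]
eef_rot: [[-0.665, 0.747, -0.001], [0.747, 0.665, -0.0], [0.0, -0.001, -1.0]]
contact_force: [0.0, 0.1, 0.3]
finger_gap: 70.0
grip_force: 0.0
[438.39464484  43.88053767 424.19312891] [[0.747, 0.633, 0.202], [0.665, -0.711, -0.229], [-0.001, 0.306, -0.952]]
```

View pics/w3.png

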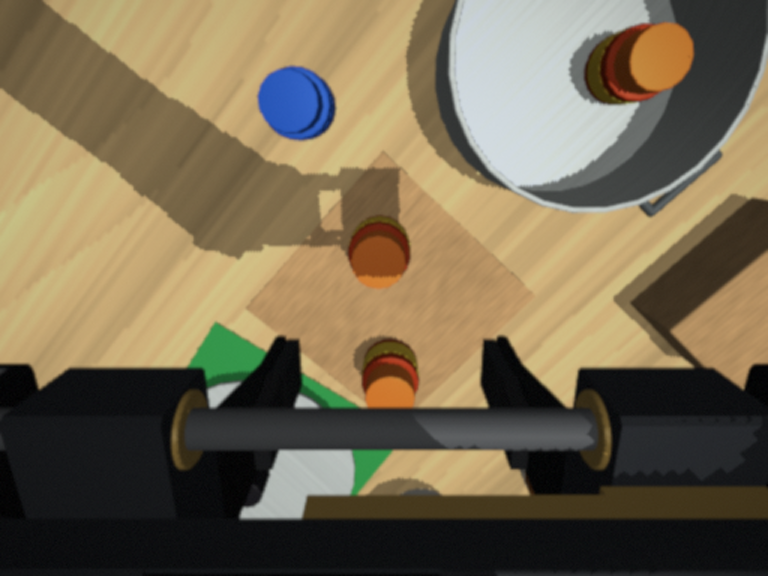

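The first jar stands in the pot (cap at (661,57)). Jar B's cap is at (380,259), and jar A is partly hidden at (390,400).

```bash
python3 - <<'E'
from h import *
import pickle
f=pickle.load(open('w3.pkl','rb'));f['k']=.065
for p in((380,259,70),(661,57,75),(390,405,70)):print(at(f,p[0]/1.5,p[1]/1.5,p[2])[:2].round(1))
E
```

```text
[494.9 -32.9]
[544.4 210.9]
[ 589.1 -126.9]
```

```bash
python3 -m jog '70 -0.002 -0.048 -0.2 0;70 -0.002 -0.048 -0.4 0;70 -0.002 -0.048 -0.55 0;70 -0.002 -0.048 -0.65 0;70 -0.002 -0.048 -0.7 0;70 -0.002 -0.048 -0.718 0;70 -0.002 -0.048 -0.718 0;70 -0.002 -0.048 -0.718 0;0 -0.002 -0.048 -0.718 0;0 -0.002 -0.048 -0.718 0;0 -0.002 -0.048 -0.718 0;0 -0.002 -0.048 -0.718 0;0 -0.002 -0.048 -0.718 0'
```

```text
time: 17.7
position: [494.3, -35.9, 66.2]
eef_rot: [[-0.662, 0.749, 0.0], [0.749, 0.662, 0.0], [-0.0, 0.0, -1.0]]
contact_force: [0.3, -0.2, 2.0]
finger_gap: 43.6
grip_force: 30.0
```

```bash
python3 -m jog '0 0 0 0.1 0;0 0 0 0.25 0;0 0 0 0.4 0;0 0 0 0.45 0;0 -0.03 0.18 0.45 0;0 -0.05 0.36 0.45 0;0 -0.072 0.5 0.45 0;0 -0.072 0.591 0.45 0;0 -0.072 0.591 0.45 0;0 -0.072 0.591 0.45 0;0 -0.072 0.591 0.3 0;0 -0.072 0.591 0.18 0;0 -0.072 0.591 0.08 0;0 -0.072 0.591 0.035 0;0 -0.072 0.591 0.018 0;0 -0.072 0.591 0.018 0;0 -0.072 0.591 0.018 0;52 -0.072 0.591 0.018 0;52 -0.072 0.591 0.018 0;52 -0.072 0.591 0.018 0'; python3 -m jog '52 0 0 0.1 0;52 0 0 0.2 0;52 0 0 0.35 0;70 0.1 -0.25 0.7 0;70 0.2 -0.45 0.7 0;70 0.3 -0.65 0.7 0;70 0.34 -0.8 0.7 0;70 0.34 -0.8 0.7 0;70 0.34 -0.8 0.7 0;70 0.34 -0.8 0.7 0;70 0.34 -0.8 0.7 0;70 0.34 -0.8 0.7 0'; python3 w.py w4
```

```text
time: 20.2
position: [472.8, 141.5, 71.8]
eef_rot: [[-0.662, 0.749, 0.001], [0.749, 0.662, 0.0], [-0.0, 0.001, -1.0]]
contact_force: [0.3, 0.8, -0.2]
finger_gap: 51.6
grip_force: 0.0
time: 21.7
position: [574.5, -97.2, 281.4]
eef_rot: [[-0.664, 0.748, 0.0], [0.748, 0.664, 0.001], [0.001, 0.001, -1.0]]
contact_force: [-1.1, 0.5, -0.4]
finger_gap: 70.3
grip_force: 0.0
[518.02790775 -33.78716598 424.68297593] [[0.748, 0.632, 0.203], [0.664, -0.712, -0.228], [0.0, 0.305, -0.952]]
```

View pics/w4.png

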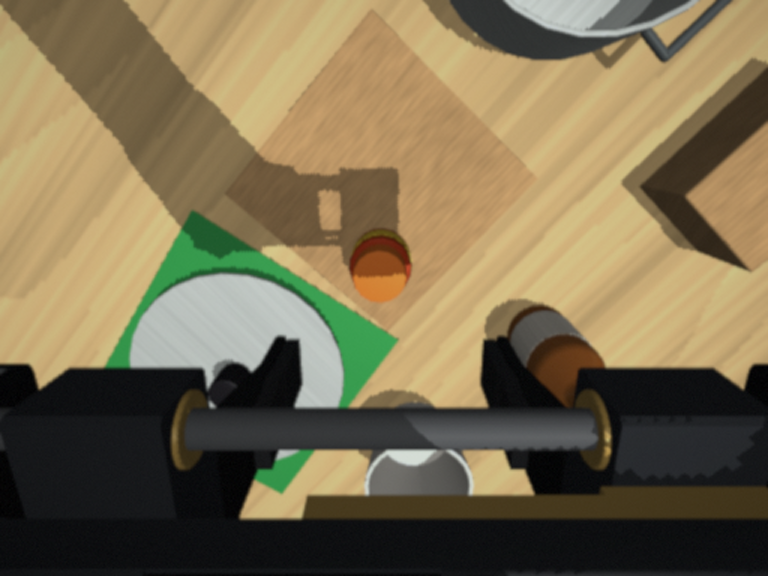

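Jar A's cap is at (380,273), which gives a grasp at about (582.5,-120).

```bash
python3 -m jog '70 0.027 -0.071 -0.2 0;70 0.027 -0.071 -0.4 0;70 0.027 -0.071 -0.55 0;70 0.027 -0.071 -0.65 0;70 0.027 -0.071 -0.7 0;70 0.027 -0.071 -0.718 0;70 0.027 -0.071 -0.718 0;70 0.027 -0.071 -0.718 0;0 0.027 -0.071 -0.718 0;0 0.027 -0.071 -0.718 0;0 0.027 -0.071 -0.718 0;0 0.027 -0.071 -0.718 0;0 0.027 -0.071 -0.718 0'
```

```text
time: 23.38
position: [582.7, -120.0, 66.2]
eef_rot: [[-0.662, 0.749, 0.0], [0.749, 0.662, 0.0], [-0.0, 0.0, -1.0]]
contact_force: [-0.7, 0.4, 1.2]
finger_gap: 43.4
grip_force: 30.0
```

```bash
python3 -m jog '0 0 0 0.1 0;0 0 0 0.25 0;0 0 0 0.4 0;0 0 0 0.45 -0.1;0 -0.03 0.1 0.45 -0.25;0 -0.06 0.2 0.45 -0.4;0 -0.09 0.3 0.45 -0.55;0 -0.12 0.4 0.45 -0.7;0 -0.146 0.45 0.45 -0.85;0 -0.146 0.45 0.45 -1;0 -0.146 0.45 0.45 -1;0 -0.146 0.45 0.45 -1'; python3 -m jog '0 0 0.1 0 -0.15;0 0 0.2 0 -0.3;0 0 0.3 0 -0.45;0 0 0.408 0 -0.5;0 0 0.408 0 -0.5;0 0 0.408 0 -0.5;0 0 0.408 0 -0.5'; python3 - <<'E'
from h import *
b=grab('scene')['img'][120:300,220:450];cv2.imwrite('pics/p1.png',cv2.resize(b,None,fx=2.4,fy=2.4))
E
```

```text
time: 24.88
position: [538.7, 14.7, 200.9]
eef_rot: [[0.316, 0.949, -0.0], [0.949, -0.316, -0.0], [-0.0, -0.0, -1.0]]
contact_force: [-0.2, 1.0, -2.1]
finger_gap: 43.2
grip_force: 30.0
time: 25.75
position: [539.1, 135.7, 201.1]
eef_rot: [[0.75, 0.661, 0.0], [0.661, -0.75, -0.0], [-0.0, 0.0, -1.0]]
contact_force: [0.7, 0.2, -1.3]
finger_gap: 43.1
grip_force: 30.0
```

View pics/p1.png

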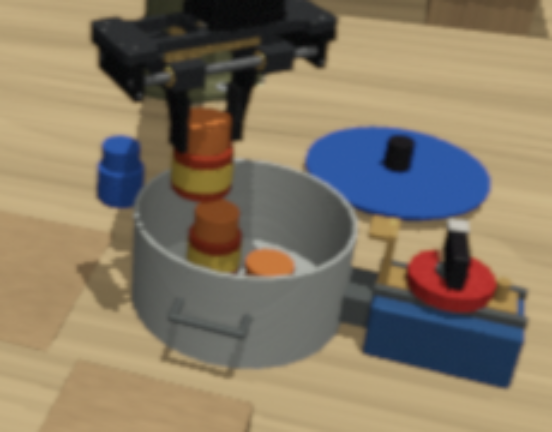

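Two jars stand in the pot, and the third is held above its free quarter. I lower it.

```bash
python3 -m jog '0 0 0 -0.15 0;0 0 0 -0.27 0;0 0 0 -0.36 0;0 0 0 -0.41 0;0 0 0 -0.432 0;0 0 0 -0.432 0;0 0 0 -0.432 0;52 0 0 -0.432 0;52 0 0 -0.432 0;52 0 0 -0.432 0;52 0 0 -0.3 0;52 0 0 -0.1 0;52 0 0 0.1 0;70 -0.1 0.12 0.3 0;70 -0.1 0.12 0.4 0;70 -0.1 0.12 0.4 0;70 -0.1 0.12 0.4 0;70 -0.1 0.12 0.4 0'; python3 w.py w5
```

```text
time: 28.05
position: [508.4, 172.7, 319.7]
eef_rot: [[0.75, 0.662, -0.002], [0.662, -0.75, -0.002], [-0.002, -0.0, -1.0]]
contact_force: [-0.3, -0.1, -0.2]
finger_gap: 70.0
grip_force: 0.0
[571.81668153 229.12516059 462.72559138] [[0.662, -0.713, -0.231], [-0.75, -0.629, -0.204], [0.0, 0.308, -0.951]]
```

View pics/w5.png

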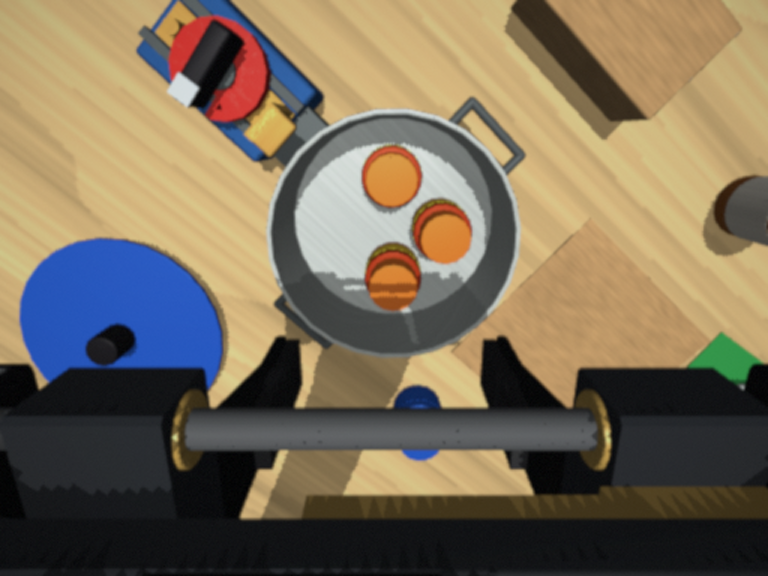

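All three jars stand upright in the pot: caps at (391,178), (444,235), (393,287). The rim spans x 268..520 and y 110..357, and the cam bar runs from (182,90) to (226,36).

```bash
python3 - <<'E'
from h import *
import pickle
f=pickle.load(open('w5.pkl','rb'))
w=lambda u,v,z:at(f,u/1.5,v/1.5,z)[:2].round(1)
h,_=cv2.findHomography(np.float32([[0,0],[1,0],[1,1],[0,1]]),np.float32([[0,0],[1,0],[1,1],[0,1]])),0
P=np.array([w(268,232,100),w(520,232,100),w(394,110,100),w(394,357,100)])
A=np.c_[2*P,np.ones(4)];s=np.linalg.lstsq(A,(P**2).sum(1),rcond=None)[0];print('rim',s[:2],np.sqrt(s[2]+s[:2]@s[:2]))
a,b=w(182,92,118),w(228,36,118);print('bar',a,b,(a+b)/2,np.degrees(np.arctan2(*(a-b)[::-1])))
g=pickle.load(open('w1.pkl','rb'));g['k']=.065
w=lambda u,v,z:at(g,u/1.5,v/1.5,z)[:2].round(1)
P=np.array([w(387,107,103),w(387,357,103),w(260,232,103),w(515,232,103)])
A=np.c_[2*P,np.ones(4)];s=np.linalg.lstsq(A,(P**2).sum(1),rcond=None)[0];print('lid',s[:2],np.sqrt(s[2]+s[:2]@s[:2]))
a,b=w(621,226,118),w(608,291,118);print('bar',a,b,(a+b)/2,np.degrees(np.arctan2(*(a-b)[::-1])))
E
```

```text
rim [509.71156558 170.58767627] 101.04658064952885
bar [496.2 358. ] [546.7 354.5] [521.45 356.25] 176.0353452771439
lid [508.04809771 172.87443952] 104.37185589218186
bar [490.8 357. ] [544.9 354.3] [517.85 355.65] 177.14287695138904
```

```bash
python3 -m jog '60 0.15 -0.8 0 0;60 0.15 -0.8 0 0;60 0.15 -0.8 0 0;60 0.15 -0.8 0 0;60 0.15 -0.8 0 0;60 0.15 -0.8 0 0;60 0.15 -0.8 0 0'; python3 -m jog '60 0 -0.2 0 0;60 0 -0.4 -0.1 0;60 0.001 -0.6 -0.2 0;60 0.001 -0.783 -0.4 0;60 0.001 -0.783 -0.6 0;60 0.001 -0.783 -0.75 0;60 0.001 -0.783 -0.85 0;60 0.001 -0.783 -0.9 0;60 0.001 -0.783 -0.922 0;60 0.001 -0.783 -0.922 0;60 0.001 -0.783 -0.922 0;0 0.001 -0.783 -0.922 0;0 0.001 -0.783 -0.922 0;0 0.001 -0.783 -0.922 0;0 0.001 -0.783 -0.922 0;0 0.001 -0.783 -0.922 0;0 0.001 -0.783 -0.922 0'
```

```text
time: 28.98
position: [553.8, -64.6, 320.6]
eef_rot: [[0.747, 0.664, -0.001], [0.664, -0.747, 0.0], [-0.0, -0.001, -1.0]]
contact_force: [0.5, -0.1, -0.3]
finger_gap: 60.4
grip_force: 0.0
time: 31.1
position: [554.3, -301.7, 44.6]
eef_rot: [[0.749, 0.662, 0.0], [0.662, -0.749, -0.0], [0.0, 0.001, -1.0]]
contact_force: [1.0, -0.1, -0.0]
finger_gap: 31.4
grip_force: 30.0
```

```bash
python3 -m jog '0 0 0 0.03 0;0 0 0 0.1 0;0 0 0 0.2 0;0 0 0 0.32 0;0 0 0 0.44 0;0 0 0 0.55 0;0 0 0.03 0.63 0;0 0 0.1 0.65 0;0 -0.02 0.22 0.65 0;0 -0.05 0.35 0.65 0;0 -0.08 0.5 0.65 0;0 -0.1 0.64 0.65 0;0 -0.13 0.75 0.65 0;0 -0.154 0.8 0.65 0;0 -0.154 0.8 0.65 0'; python3 -m jog '0 0 0.1 0 0;0 0 0.25 0 0;0 0 0.4 0 0;0 0 0.55 0 0;0 0 0.68 0 0;0 0 0.75 0 0;0 0 0.779 0 0;0 0 0.779 0 0;0 0 0.779 0 0;0 0 0.779 -0.1 0;0 0 0.779 -0.2 0;0 0 0.779 -0.26 0;0 0 0.779 -0.26 0;0 0 0.779 -0.26 0'; python3 - <<'E'
from h import *
a=grab('scene')['img'][120:300,240:450];b=grab('side')['img'][90:230,180:320]
cv2.imwrite('pics/p2.png',np.hstack([cv2.resize(a,(420,360)),cv2.resize(b,(360,360))]))
E
```

```text
time: 32.98
position: [507.6, -60.5, 240.1]
eef_rot: [[0.748, 0.664, 0.001], [0.664, -0.748, 0.003], [0.002, -0.002, -1.0]]
contact_force: [0.3, -0.6, -3.8]
finger_gap: 31.3
grip_force: 30.0
time: 34.72
position: [508.8, 172.1, 162.6]
eef_rot: [[0.75, 0.662, 0.002], [0.662, -0.75, 0.001], [0.002, 0.001, -1.0]]
contact_force: [0.9, 0.1, -2.9]
finger_gap: 31.2
grip_force: 30.0
```

View pics/p2.png

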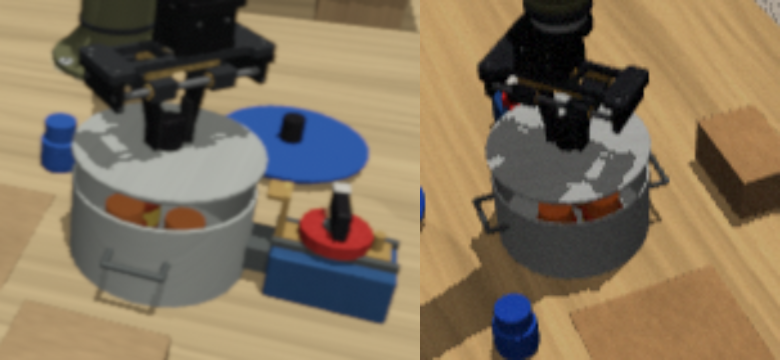

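The lid hovers centred over the pot, with the caps visible below it. I lower it from 162.6 to about 128.6 (-0.114).

```bash
python3 -m jog '0 -0.002 0 -0.04 0;0 -0.002 0 -0.07 0;0 -0.002 0 -0.095 0;0 -0.002 0 -0.107 0;0 -0.002 0 -0.112 0;0 -0.002 0 -0.112 0;0 -0.002 0 -0.112 0'
```

```text
time: 35.7
position: [507.3, 172.1, 128.5]
eef_rot: [[0.749, 0.662, -0.001], [0.662, -0.749, 0.0], [-0.0, -0.001, -1.0]]
contact_force: [-4.9, -2.7, 4.6]
finger_gap: 31.5
grip_force: 30.0
```

```bash
python3 -m jog '50 0 0 0 0;50 0 0 0 0;50 0 0 0 0;50 0 0 0 0;50 0 0 0.15 0;50 0 0 0.3 0;50 0 0 0.5 0.15;60 0.04 0.15 0.6 0.3;60 0.04 0.2 0.6 0.45;60 0.04 0.3 0.6 0.6;60 0.04 0.3 0.6 0.8;60 0.04 0.3 0.6 1;60 0.04 0.3 0.6 1'; python3 -m jog '60 0 0.1 0 0.17;60 0 0.2 0 0.34;60 0 0.25 0 0.5;60 0 0.25 0 0.67;60 0 0.25 0 0.84;60 0 0.25 0 1;60 0 0.25 0 1'; python3 -m jog '60 0 0 0 0.13;60 0 0 0 0.258;60 0 0 0 0.258;60 0 0 0 0.258;60 0 0 0 0.258'; python3 w.py w6
```

```text
time: 37.33
position: [519.4, 262.2, 307.7]
eef_rot: [[-0.202, 0.979, 0.0], [0.979, 0.202, -0.0], [-0.0, 0.0, -1.0]]
contact_force: [0.6, -0.0, -0.5]
finger_gap: 60.6
grip_force: 0.0
time: 38.2
position: [519.4, 337.1, 307.7]
eef_rot: [[-0.948, 0.32, -0.0], [0.32, 0.948, 0.0], [0.0, 0.0, -1.0]]
contact_force: [-0.7, 0.4, -0.8]
finger_gap: 60.1
grip_force: 0.0
time: 38.83
position: [519.3, 337.2, 307.8]
eef_rot: [[-0.998, 0.055, 0.0], [0.055, 0.998, -0.0], [-0.0, -0.0, -1.0]]
contact_force: [-0.4, -0.0, 0.6]
finger_gap: 60.1
grip_force: 0.0
[434.60564828 342.1526233  451.05039202] [[0.055, 0.951, 0.305], [0.998, -0.052, -0.017], [-0.001, 0.306, -0.952]]
```

View pics/w6.png

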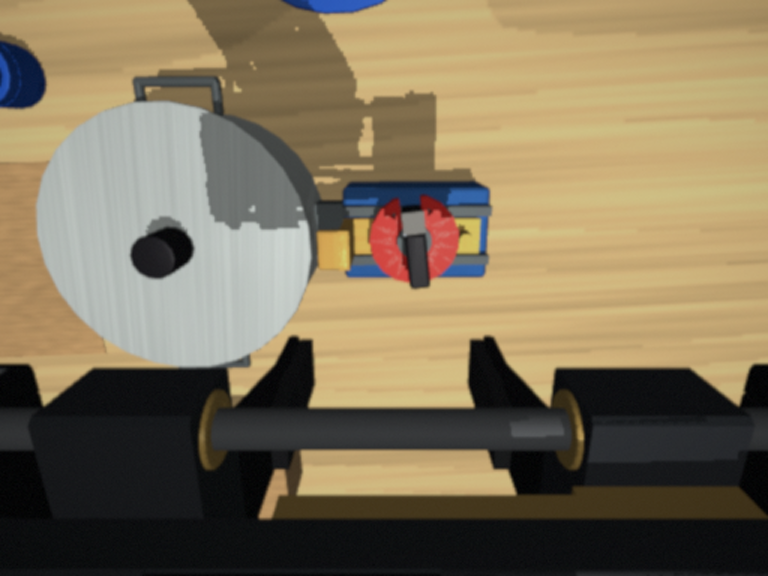

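The lid is seated. The cam bar's top runs from the white end (413,213) to (420,286).

```bash
python3 - <<'E'
from h import *
import pickle
f=pickle.load(open('w6.pkl','rb'))
w=lambda u,v,z:at(f,u/1.5,v/1.5,z)[:2].round(1)
a,b=w(412,213,118),w(420,287,118);print('bar',a,b,(a+b)/2,np.linalg.norm(a-b),np.degrees(np.arctan2(*(a-b)[::-1])))
print('disc',(w(371,240,75)+w(460,240,75))/2,(w(415,197,75)+w(415,283,75))/2,'lid knob',w(155,258,142),'block edge dir',w(345,277,66),w(487,277,66))
E
```

```text
bar [490.4 354.4] [546.8 358.1] [518.6  356.25] 56.52123494758406 -176.24661268163024
disc [520.1 357.9] [521.1  357.45] lid knob [507.3 172.9] block edge dir [551.6 295.8] [558.4 419.2]
```

```bash
python3 -m jog '34 0.001 0.065 -0.15 0.05;34 0.001 0.065 -0.3 0.05;34 0.001 0.065 -0.45 0.05;34 0.001 0.065 -0.56 0.05;34 0.001 0.065 -0.62 0.05;34 0.001 0.065 -0.65 0.05;34 0.001 0.065 -0.675 0.05;34 0.001 0.065 -0.675 0.05;34 0.001 0.065 -0.675 0.05;0 0.001 0.065 -0.675 0.05;0 0.001 0.065 -0.675 0.05;0 0.001 0.065 -0.675 0.05;0 0.001 0.065 -0.675 0.05;0 0.001 0.065 -0.675 0.05'; python3 -c "
from h import *
s=manip.state();print(s['moment'],s['joint_positions'].round(1))"
```

```text
time: 40.62
position: [519.7, 356.1, 105.6]
eef_rot: [[-1.0, 0.001, -0.0], [0.001, 1.0, -0.001], [0.0, -0.001, -1.0]]
contact_force: [-1.2, -2.8, 4.2]
finger_gap: 16.2
grip_force: 30.0
[-0.67119993  0.31504602  0.01415327] [-60.8  23.4  30.   96.1 -12.7  64.   62.7]
```

Gripped. I turn it clockwise, 60° first.

```bash
python3 -m jog '0 0 0 0 -0.1;0 0 0 0 -0.2;0 0 0 0 -0.3;0 0 0 0 -0.4;0 0 0 0 -0.5;0 0 0 0 -0.6;0 0 0 0 -0.7;0 0 0 0 -0.8;0 0 0 0 -0.9;0 0 0 0 -1;0 0 0 0 -1'; python3 -m jog '0 0 0 0 -0.1;0 0 0 0 -0.2;0 0 0 0 -0.3;0 0 0 0 -0.4;0 0 0 0 -0.48;0 0 0 0 -0.53;0 0 0 0 -0.55;0 0 0 0 -0.55;0 0 0 0 -0.55';  python3 -c "
from h import *
s=manip.state();print(s['moment'],s['joint_positions'].round(1))"; python3 - <<'E'
from h import *
a=grab('scene')['img'][170:290,340:460];b=grab('side')['img'][90:230,180:320]
cv2.imwrite('pics/p3.png',np.hstack([cv2.resize(a,(400,400)),cv2.resize(b,(400,400))]))
E
```

```text
time: 42.0
position: [519.4, 355.5, 105.6]
eef_rot: [[-0.498, 0.867, -0.001], [0.867, 0.498, -0.002], [-0.001, -0.002, -1.0]]
contact_force: [-2.6, -4.3, 5.1]
finger_gap: 15.6
grip_force: 30.0
time: 43.12
position: [519.0, 355.5, 105.6]
eef_rot: [[0.054, 0.999, -0.002], [0.999, -0.054, -0.002], [-0.002, -0.002, -1.0]]
contact_force: [-3.8, -4.4, 6.8]
finger_gap: 15.3
grip_force: 30.0
[-1.06154817  0.81861245 -0.00642191] [-74.1  27.9  48.1  96.6 -22.4  65.8 -23. ]
```

View pics/p3.png

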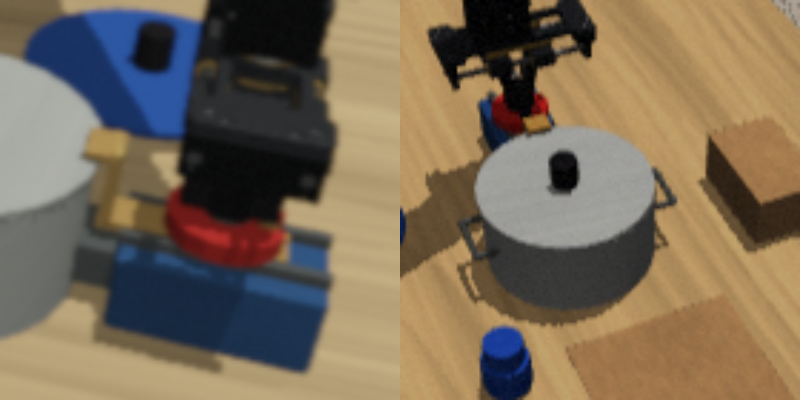

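The tongue's left edge moved from about column 374 to 365 in the scene frame, roughly 18 mm, and now lies over the lid. I release and check.

```bash
python3 -m jog '34 0 0 0 0;34 0 0 0 0;34 0 0 0 0;34 0 0 0 0;34 0 0 0.1 0;34 0 0 0.3 0;34 0 0 0.5 0;34 0 -0.3 0.72 0;34 0 -0.3 0.72 0;34 0 -0.3 0.72 0;34 0 -0.3 0.72 0;34 0 -0.3 0.72 0'; python3 - <<'E'
from h import *
s=grab('scene');w=grab('wrist')
a=s['img'][150:290,260:460]
cv2.imwrite('pics/p4.png',np.hstack([cv2.resize(a,(400,280)),cv2.resize(w['img'],(373,280))]))
yp=np.array([.055,.9985]);c=np.array([507.7,172.3])
for r in(112,94):
    for zz in (112,):
        print(r,px(s,[*(c+r*yp),zz]).round(1))
E
```

```text
time: 44.72
position: [518.8, 268.2, 320.1]
eef_rot: [[0.051, 0.999, -0.001], [0.999, -0.051, -0.001], [-0.001, -0.001, -1.0]]
contact_force: [0.2, 0.0, -1.4]
finger_gap: 34.1
grip_force: 0.0
112 [374. 214.]
94 [365.3 212.2]
```

View pics/p4.png

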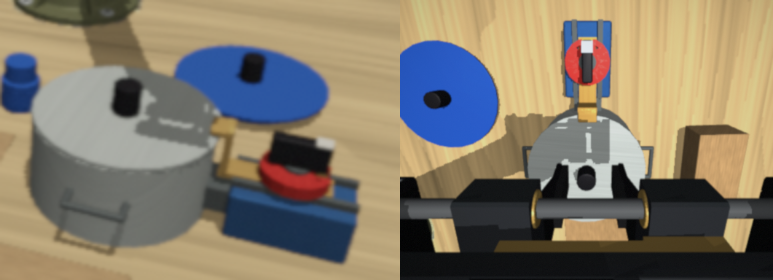

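The white tip points away from the pot and the lid is flat. The tongue tip at column ~365 matches the locked 94 mm position, predicted at 365.3.

```bash
python3 -c "
from station import manip
print(manip.finish_job())"
```

```text
the job is handed in; nothing more can be done
None
```

The job is handed in: all three jars present stand upright in the pot, the lid sits flat on the rim, and in the last pictures the bolt looks fully dropped over the lid; the hand-in returned no verdict.

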